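# Take a strainer cascade apart into its colour-coded rinsing dishes

## Task

The cascade filtration is finished: take the stack of four strainers apart and stand each one flat in the middle of the dish whose rim band has the colour of its collar, so that the fractions stay apart for rinsing. Keep the strainers upright all the way and set them down gently instead of dropping them, for each still holds its fraction; leave the receiving jar standing where it is.

Things in the scene. Friction and masses are not known exactly. Their poses are not given: they have to be found in the camera images.
- strainer_blue_mid (a point): white mesh strainer with blue collar and tab, lowest of the four, right on the receiver at the start; 36 mm tall: barrel 40 mm across (upper 26 mm) over a 30 mm spigot (lower 10 mm); about 30 g. Point: on its axis, half-way up; z up, x along its tab (12 mm wide, 3 mm thick, at the rim, out to 33 mm from the axis). Grip across the barrel, clear of the tab; fingers more than 26 mm below the rim also grip the strainer below
- strainer_green_mid (a point): white mesh strainer with green collar and tab, second from below at the start; 36 mm tall: barrel 40 mm across (upper 26 mm) over a 30 mm spigot (lower 10 mm); about 30 g. Point: on its axis, half-way up; z up, x along its tab (12 mm wide, 3 mm thick, at the rim, out to 33 mm from the axis). Grip across the barrel, clear of the tab; fingers more than 26 mm below the rim also grip the strainer below
- strainer_yellow_mid (a point): white mesh strainer with yellow collar and tab, third from below at the start; 36 mm tall: barrel 40 mm across (upper 26 mm) over a 30 mm spigot (lower 10 mm); about 30 g. Point: on its axis, half-way up; z up, x along its tab (12 mm wide, 3 mm thick, at the rim, out to 33 mm from the axis). Grip across the barrel, clear of the tab; fingers more than 26 mm below the rim also grip the strainer below
- strainer_red_mid (a point): white mesh strainer with red collar and tab, on top at the start; 36 mm tall: barrel 40 mm across (upper 26 mm) over a 30 mm spigot (lower 10 mm); about 30 g. Point: on its axis, half-way up; z up, x along its tab (12 mm wide, 3 mm thick, at the rim, out to 33 mm from the axis). Grip across the barrel, clear of the tab; fingers more than 26 mm below the rim also grip the strainer below
- dish_blue: low round white dish with a blue band round its rim, for the blue strainer; 75 mm over the band, 67 mm inside, wall top 13 mm high, floor 2 mm thick. Loose, about 120 g. Origin at the centre of its underside, z up
- dish_green: low round white dish with a green band round its rim, for the green strainer; 75 mm over the band, 67 mm inside, wall top 13 mm high, floor 2 mm thick. Loose, about 120 g. Origin at the centre of its underside, z up
- dish_yellow: low round white dish with a yellow band round its rim, for the yellow strainer; 75 mm over the band, 67 mm inside, wall top 13 mm high, floor 2 mm thick. Loose, about 120 g. Origin at the centre of its underside, z up
- dish_red: low round white dish with a red band round its rim, for the red strainer; 75 mm over the band, 67 mm inside, wall top 13 mm high, floor 2 mm thick. Loose, about 120 g. Origin at the centre of its underside, z up
- receiver_mid (a point): squat clear glass receiving jar with grey neck and black rubber foot, base of the stack; foot 68 mm, body 56 mm, neck 40 mm across, 48 mm tall, 0.6 kg, loose. Point: axis, half-way up. Each spigot sits 10 mm deep, 2 mm loose all round, in the neck or barrel below, barrel resting on that rim: lift 10 mm to free it. Strainers follow at 26 mm pitch; the stack is 152 mm tall

How it is judged (in metres and radians):
At the end, for the whole second after the job is handed in: Each strainer stands released and at rest in the dish of its own colour: upright within 0.1 rad, its axis within 15 mm of the dish's centre, its underside on the dish's floor (within 4.5 mm); the dishes stand flat on the counter; the receiving jar stands upright within 30 mm of where it was (horizontal distance between strainer_blue_mid and dish_blue below 0.015 m and z of strainer_blue_mid in the frame of dish_blue below 0.0245 m and angle between each of strainer_blue_mid, dish_blue, strainer_green_mid, dish_green, strainer_yellow_mid, dish_yellow, strainer_red_mid, dish_red, receiver_mid's own z axis and vertical below 0.1 rad and height (world z) of each of dish_blue, dish_green, dish_yellow, dish_red below 0.004 m and linear speed of each of strainer_blue, dish_blue, strainer_green, dish_green, strainer_yellow, dish_yellow, strainer_red, dish_red below 0.02 m/s and horizontal distance between strainer_green_mid and dish_green below 0.015 m and z of strainer_green_mid in the frame of dish_green below 0.0245 m and horizontal distance between strainer_yellow_mid and dish_yellow below 0.015 m and z of strainer_yellow_mid in the frame of dish_yellow below 0.0245 m and horizontal distance between strainer_red_mid and dish_red below 0.015 m and z of strainer_red_mid in the frame of dish_red below 0.0245 m and distance of receiver_mid from where it was at the start of the episode below 0.03 m); the robot touches nothing.
It fails at once if a strainer is tipped by more than about 40 degrees (angle between any of strainer_blue_mid, strainer_green_mid, strainer_yellow_mid, strainer_red_mid's own z axis and vertical above 0.7 rad).
It fails at once if a strainer is dropped or thrown into its dish (it arrives faster than 0.8 m/s, a fall of some 30 mm) ((horizontal distance between strainer_blue_mid and dish_blue below 0.04 m and z of strainer_blue_mid in the frame of dish_blue below 0.035 m and linear speed of strainer_blue above 0.8 m/s) or (horizontal distance between strainer_green_mid and dish_green below 0.04 m and z of strainer_green_mid in the frame of dish_green below 0.035 m and linear speed of strainer_green above 0.8 m/s) or (horizontal distance between strainer_yellow_mid and dish_yellow below 0.04 m and z of strainer_yellow_mid in the frame of dish_yellow below 0.035 m and linear speed of strainer_yellow above 0.8 m/s) or (horizontal distance between strainer_red_mid and dish_red below 0.04 m and z of strainer_red_mid in the frame of dish_red below 0.035 m and linear speed of strainer_red above 0.8 m/s)).
It also fails if it takes over 115 s, if anything falls off the work surface, if the arm or the gripper's body presses on something with over 40 N, if the wrist force passes 120 N, or if a joint passes its speed limit or range.

## Robot

A 6-joint arm with a two-finger parallel gripper is mounted at the origin on a cart in front of the work surface, level with it; the furniture and walls round the work are solid. World frame = base frame: x ahead of the robot, y to its left, z up, the work surface at z = 0. Lengths are in m, angles in degrees, forces in N, time in s.
With the tool pointing down it reaches from about 0.4 to 0.825 m from the base axis. Payload 7 kg.
Tool frame: the origin (TCP) lies at the very end of the fingers, on their centre line; the grasp point (between the pads) lies 19 mm behind it (r.hold_point_z is the distance from the TCP to the grasp point, in m); z points along the fingers, y is the line along which they close (so a half turn about z gives the same grasp; the last joint's range is limited). The gripper opens to 88 mm and grips with 3 to 60 N. Pads are 19 mm wide; open, the fingers measure 130 mm over their backs; the gripper's body (78 mm by 193 mm) begins 47 mm behind the grasp point.
Start: joints at [-53.68, 20.546, 0.682, 0, -70.136, -16.507], TCP at [0.229, -0.635, 0.206] pointing down, gripper open.
Joint ranges: [-176.03, 176.03], [-82.01, 121.73], [-58.28, 71.71], [-173.87, 95.51], [-174.79, -0.11], [-173.66, 173.66]. Speed limits (degrees/s): [136.94, 136.94, 172.46, 180, 180, 180].

## Interface

Orientations are given as [roll, pitch, yaw] about the fixed x, y, z axes, in that order (R = Rz(yaw) Ry(pitch) Rx(roll)).
In Python, from plant import telemetry, vision, workorder, r gives the robot as it stands.
- The arm moves only by the tool move_arm, never from a script. Its argument "plan" is a list of rows, each a list of 7 numbers: the opening, from -1 (shut) to 1 (fully open), so that 0 is half open, then the shift along the world's x, y, z in m, then the turn, a rotation vector about the world's x, y, z in degrees. In form: [[fingers, dx, dy, dz, ax, ay, az], ...]. A call has 1 to 20 rows; each row shifts and turns the commanded pose from where the row before left it; what a row does not reach is not made up. A row lasts 1/8 s, in which the tool goes at most 62.5 mm and 10.7 degrees, less where a joint would pass 70% of its speed; a pose out of reach is approached as far as the arm can. A call is refused whole if a number of a shift passes 0.0625 or a number of a turn 10.7, either way. A call with a gripper value outside its range is refused whole. The fingers move at their own pace and stop on an object; "force" is the grip in N (left out, the last holds). Time passes only in rows, so rows that do not move let the fingers close. It gives the time, the measured TCP pose, the force, the opening and the grip force at its end, in the units of the state.
- telemetry.get_state(): the state, without advancing time (a new reading comes with each control period).
- vision.capture(name): name is "side" or "top"; returns a dict with "img" (420x560x3 uint8, red, green, blue), "depth" (420x560 float32, m along the optical axis (not along the pixel's ray), 0 where there is no reading), "intrinsics" (3x3 intrinsics, pixels), "R" (3x3) and "t" (3): a world point X has camera coordinates R X + t. Camera axes: x right, y down, z forward; pixel columns grow to the right and rows downward; lengths in m; the calibration is good to about 2 mm. A picture is of the moment at which its call begins.
- workorder.close_job(): hands the job in; it is judged then, once.
The state is a dict: "time_s": time; "joints": joint angles; "qd": joint speeds; "joint_torque": joint torques, N m; "tcp_pos": TCP position; "eef_rot": TCP orientation; "contact_force": force on the tool from outside, world axes, zero at the start; "moment": the same for the moment, N m; "gripper_width": finger opening in m; "gripper_force": force on a finger pad.
Only numpy, scipy, OpenCV 4.12 (cv2) and the standard library are available. Lean on these libraries where they do the work, as an engineer would, in place of code of your own. Each camera call takes 0.05 s, during which the arm holds its last target. There are 200 camera calls.

## Working session

There is one attempt and no reset: what is moved stays moved. The work goes in short steps, Python scripts to look and compute and a tool call to move; the robot and the scene stay as the last step left them, time stands still between calls to the robot, and variables do not carry over. Pictures are saved under pics/ and viewed, at most 14 in all, crops included, and the job is handed in when it is done.

Besides the shell and the picture viewer there is one more tool, called after "Call:" by a JSON object that holds its "fn" and its "kwargs". move_arm: Moves the arm, as the interface text tells. Its arguments: {"type":"object","properties":{"plan":{"type":"array"},"force":{"type":"number"}},"required":["plan"]}

```bash
ls; mkdir -p pics; python3 - <<'E'
from plant import telemetry, vision, workorder, r
import cv2,numpy as np
s=telemetry.get_state();print(s['time_s'],s['tcp_pos'],s['eef_rot'],s['gripper_width'])
for n in('side','top'):
    c=vision.capture(n);cv2.imwrite(f'pics/{n}0.png',c['img'][...,::-1]);np.savez(f'{n}0.npz',**c)
    print(n,c['intrinsics'].tolist(),(-c['R'].T@c['t']).round(3),c['R'].round(2).tolist())
E
```

```text
pics
0.0 [ 0.22860092 -0.63456195  0.20523482] [ 1.79905957e+02 -8.33123573e-03 -1.60192823e+02] 0.08766891010806403
side [[446.2916313904085, 0.0, 271.18706225871057], [0.0, 446.2916313904085, 216.95769605105318], [0.0, 0.0, 1.0]] [-0.083  0.802  0.486] [[-0.81, -0.58, 0.01], [-0.22, 0.29, -0.93], [0.54, -0.76, -0.37]]
top [[413.0527333493829, 0.0, 278.43120880023275], [0.0, 413.0527333493829, 210.62144516907475], [0.0, 0.0, 1.0]] [0.374 0.034 1.076] [[-0.01, -1.0, 0.0], [-0.99, 0.01, -0.12], [0.12, -0.0, -0.99]]
```

View pics/top0.png

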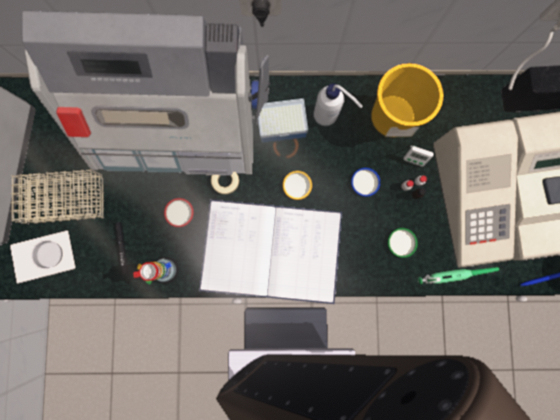

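View pics/side0.png

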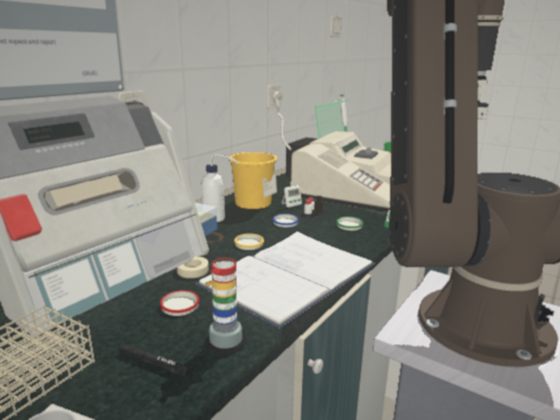

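The top picture shows the dishes: red (179,212), yellow (297,185), blue (366,182), green (403,242). The stack is at about (155,271), and the machine stands beyond the red dish.

```bash
cat > h.py <<'E'
import numpy as np,cv2
def pts(c):
    d=c['depth'];K=c['intrinsics'];v,u=np.indices(d.shape)
    P=np.stack([(u-K[0,2])/K[0,0]*d,(v-K[1,2])/K[1,1]*d,d],-1)
    W=(P-c['t'])@c['R'];W[d==0]=np.nan;return W
def plane(c,u,v,z):
    K=c['intrinsics'];ray=np.array([(u-K[0,2])/K[0,0],(v-K[1,2])/K[1,1],1])@c['R'];o=-c['R'].T@c['t'];return o+ray*(z-o[2])/ray[2]
def proj(c,X):
    p=c['R']@np.array(X)+c['t'];p=c['intrinsics']@p;return p[:2]/p[2]
def hues(img): 
    H=cv2.cvtColor(img,cv2.COLOR_RGB2HSV).astype(int);h,s,v=H[...,0],H[...,1],H[...,2];ok=(s>110)&(v>60)
    return {'red':ok&((h<7)|(h>172)),'yellow':ok&(h>12)&(h<32),'green':ok&(h>45)&(h<85),'blue':ok&(h>100)&(h<130)}
E
python3 - <<'E'
from h import *
T=np.load('top0.npz');S=np.load('side0.npz')
W={'top':pts(T),'side':pts(S)}
g={'top':dict(red=(179,212),yellow=(297,185),blue=(366,182),green=(403,242)),'side':dict(red=(180,303),yellow=(249,241),blue=(286,221),green=(350,224))}
for n,c in(('top',T),('side',S)):
  M=hues(c['img'])
  for k,(a,b) in g[n].items():
    m=np.zeros(M[k].shape,bool);m[b-20:b+21,a-24:a+25]=1;m&=M[k]
    p=np.argwhere(m)[:,::-1].astype(np.float32)
    (cx,cy),ax,_=cv2.fitEllipse(cv2.convexHull(p))
    w=W[n][m];print(n,k,len(p),(cx,cy),ax,plane(c,cx,cy,.011).round(4),'medz',np.nanmedian(w[:,2]).round(4))
  print(n,'table z',[W[n][y,x].round(3).tolist() for x,y in ([(330,190),(150,240)] if n=='top' else [(150,340),(320,225)])])
# stack
M=hues(S['img'])
for k in M:
    m=np.zeros(M[k].shape,bool);m[255:330,205:245]=1;m&=M[k];w=W['side'][m]
    print(k,m.sum(),np.nanmedian(w,0).round(4))
a=cv2.resize(T['img'][225:300,110:210],None,fx=6,fy=6,interpolation=cv2.INTER_CUBIC)
b=cv2.resize(S['img'][250:355,180:275],None,fx=4,fy=4,interpolation=cv2.INTER_CUBIC)[:420]
cv2.imwrite('pics/a.png',np.hstack([cv2.resize(a,(420,315)),b[:315]])[...,::-1])
# heights near red dish & stack from top depth
w=W['top'].reshape(-1,3);w=w[~np.isnan(w[:,0])]
print('grid max z: rows x, cols y')
ys=np.arange(.1,.62,.04);print('      ',(ys+.02).round(2))
for x in np.arange(.24,.9,.04):
    print(round(x+.02,2),[ (round(float(q[:,2].max()),2) if len(q:=w[(abs(w[:,0]-x-.02)<.02)&(abs(w[:,1]-y-.02)<.02)]) else None) for y in ys])
E
```

```text
top red 125 (178.16908264160156, 212.11550903320312) (28.441694259643555, 29.331396102905273) [0.5022 0.2902 0.011 ] medz 0.012
top yellow 218 (296.9013977050781, 184.78065490722656) (29.67074203491211, 30.22439193725586) [ 0.5723 -0.0188  0.011 ] medz 0.0105
top blue 198 (365.4675598144531, 181.56991577148438) (29.727359771728516, 30.352109909057617) [ 0.5797 -0.1988  0.011 ] medz 0.0092
top green 139 (402.4136657714844, 242.39544677734375) (29.770395278930664, 30.854881286621094) [ 0.4199 -0.2889  0.011 ] medz 0.01
top table z [[0.559, -0.106, 0.002], [0.431, 0.365, -0.002]]
side red 182 (179.20509338378906, 300.9261169433594) (22.03455352783203, 40.14107894897461) [0.5    0.2923 0.011 ] medz 0.0115
side yellow 76 (248.5433807373047, 239.8878936767578) (13.768901824951172, 29.769819259643555) [ 0.5704 -0.0154  0.011 ] medz 0.0105
side blue 9 (285.6336364746094, 219.2542724609375) (8.659929275512695, 25.442567825317383) [ 0.5739 -0.191   0.011 ] medz 0.0108Traceback (most recent call last):
  File "<stdin>", line 10, in <module>
cv2.error: OpenCV(4.12.0) /io/opencv/modules/imgproc/src/shapedescr.cpp:356: error: (-215:Assertion failed) n >= 0 && (depth == CV_32F || depth == CV_32S) in function 'fitEllipseNoDirect'
```

Dish centres agree between the cameras within about 3 mm, and the band size is right (75 mm ≈ 29 px).

```bash
python3 - <<'E'
from h import *
T=np.load('top0.npz');S=np.load('side0.npz')
W={'top':pts(T),'side':pts(S)}
H=cv2.cvtColor(S['img'],cv2.COLOR_RGB2HSV)
M=hues(S['img'])
for k in M:
    m=np.zeros(M[k].shape,bool);m[255:330,205:245]=1;m&=M[k];w=W['side'][m]
    vv,uu=np.nonzero(m);print(k,m.sum(),np.nanmedian(w,0).round(4),uu.min(),uu.max(),vv.min(),vv.max())
M=hues(T['img'])
for k in M:
    m=np.zeros(M[k].shape,bool);m[250:295,125:185]=1;m&=M[k];w=W['top'][m]
    vv,uu=np.nonzero(m);print('top',k,m.sum(),np.nanmedian(w,0).round(4),np.nanmax(w[:,2]).round(3),[np.median(uu),np.median(vv)])
a=cv2.resize(T['img'][240:300,120:200],(420,315),interpolation=cv2.INTER_CUBIC)
b=cv2.resize(S['img'][252:352,180:270],(360,400),interpolation=cv2.INTER_CUBIC)
a=np.vstack([a,np.zeros((85,420,3),np.uint8)])
cv2.imwrite('pics/a.png',np.hstack([a,b])[...,::-1])
w=W['top'].reshape(-1,3);w=w[~np.isnan(w[:,0])]
ys=np.arange(.1,.62,.04);print('max z, cols y ',(ys+.02).round(2))
for x in np.arange(.28,.8,.04):
    print(round(x+.02,2),[ (round(float(q[:,2].max()),2) if len(q:=w[(abs(w[:,0]-x-.02)<.02)&(abs(w[:,1]-y-.02)<.02)]) else None) for y in ys])
E
```

```text
red 207 [0.3437 0.3329 0.1493] 211 235 258 282
yellow 188 [0.3442 0.3375 0.1203] 206 234 280 297
green 50 [0.342  0.3388 0.0952] 215 233 298 302
blue 131 [0.3421 0.337  0.0684] 213 236 307 316
top red 152 [0.3499 0.3314 0.1505] 0.155 [np.float64(145.0), np.float64(273.0)]
top yellow 61 [0.3653 0.313  0.1195] 0.154 [np.float64(156.0), np.float64(266.0)]
top green 10 [0.3279 0.3345 0.0989] 0.101 [np.float64(149.0), np.float64(282.0)]
top blue 29 [0.3667 0.2983 0.0733] 0.078 [np.float64(168.0), np.float64(265.0)]
max z, cols y  [0.12 0.16 0.2  0.24 0.28 0.32 0.36 0.4  0.44 0.48 0.52 0.56 0.6 ]
0.3 [0.01, 0.01, 0.02, 0.02, 0.0, 0.01, 0.01, 0.0, 0.01, 0.0, 0.0, 0.01, 0.01]
0.34 [0.02, 0.02, 0.02, 0.02, 0.09, 0.15, 0.16, 0.02, 0.02, 0.01, 0.0, 0.01, 0.01]
0.38 [0.02, 0.01, 0.01, 0.01, 0.08, 0.16, 0.13, 0.02, 0.02, 0.01, 0.0, 0.01, 0.03]
0.42 [0.02, 0.01, 0.01, 0.01, 0.01, 0.01, 0.01, 0.0, 0.02, 0.01, 0.01, 0.01, 0.03]
0.46 [0.01, 0.01, 0.01, 0.01, 0.02, 0.02, 0.01, 0.01, 0.02, 0.0, 0.01, 0.01, 0.01]
0.5 [0.01, 0.01, 0.02, 0.02, 0.01, 0.02, 0.01, 0.01, 0.0, 0.07, 0.07, 0.07, 0.07]
0.54 [0.01, 0.02, 0.02, 0.02, 0.02, 0.02, 0.01, 0.01, 0.01, 0.08, 0.07, 0.07, 0.07]
0.58 [0.02, 0.03, 0.02, 0.01, 0.01, 0.0, 0.01, 0.01, 0.01, 0.07, 0.07, 0.07, 0.07]
0.62 [0.16, 0.15, 0.15, 0.15, 0.15, 0.15, 0.14, 0.14, 0.14, 0.14, 0.1, 0.07, 0.01]
0.66 [0.25, 0.22, 0.22, 0.22, 0.22, 0.22, 0.21, 0.21, 0.23, 0.23, 0.21, 0.01, 0.01]
0.7 [0.31, 0.28, 0.29, 0.28, 0.28, 0.28, 0.28, 0.28, 0.27, 0.3, 0.31, 0.0, 0.01]
0.74 [0.34, 0.36, 0.35, 0.35, 0.35, 0.35, 0.35, 0.35, 0.34, 0.34, 0.33, None, 0.0]
0.78 [0.36, 0.37, 0.37, 0.37, 0.37, 0.37, 0.37, 0.37, 0.37, 0.37, 0.36, None, None]
```

View pics/a.png

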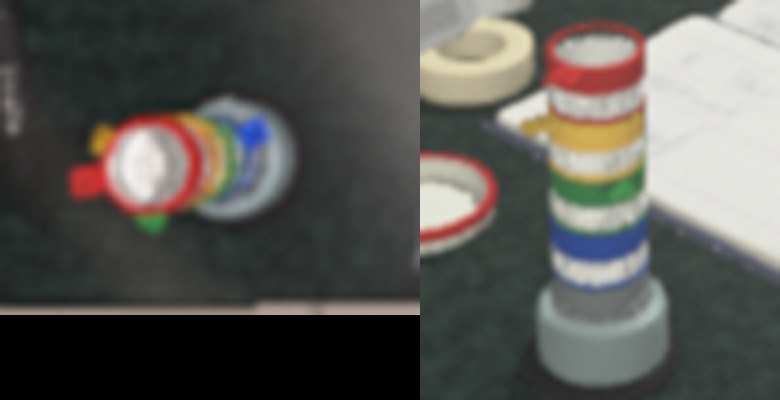

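The crop shows the red rim centre at top pixel (149,271) and side pixel (224,264). In the top view, the tabs are red left (136.6,274.7), yellow (139.6,266), green (149,283) and blue (169,265).

```bash
python3 - <<'E'
from h import *
T=np.load('top0.npz');S=np.load('side0.npz')
a=plane(T,148.95,271.05,.152);b=plane(S,224.2,264,.152);print(a,b)
c=(a+b)/2
for n,u,v,z in(('red',136.6,274.7,.152),('yellow',139.6,266,.126),('green',149,282.5,.1),('blue',169,265,.074)):
    p=plane(T,u,v,z);d=p-c;print(n,p.round(4),np.hypot(d[0],d[1]).round(4),np.degrees(np.arctan2(d[1],d[0])).round(0))
# receiver foot outline check
print('base side',plane(S,180+(601-420)/4,252+330/4,.02))
print('ytab side',plane(S,180+(533-420)/4,252+126/4,.125),'gtab side',plane(S,180+(625-420)/4,252+190/4,.098))
for n in('side','top'):
    cc=dict(side=S,top=T)[n];print(n,(proj(cc,[c[0],c[1],.152]),proj(cc,[c[0],c[1],.02])))
for n,X in (('bottle',(330,100)),('vials',(415,183)),('timer',(418,156)),('bucket',(402,115)),('tape',(225,181))):
    print(n,pts(T)[X[1],X[0]].round(3))
E
```

```text
[0.35432257 0.31796701 0.152     ] [0.34945871 0.32423454 0.152     ]
red [0.3465 0.345  0.152 ] 0.0245 103.0
yellow [0.3653 0.3476 0.126 ] 0.0297 63.0
green [0.3268 0.333  0.1   ] 0.0278 155.0
blue [0.3667 0.2942 0.074 ] 0.0307 -61.0
base side [0.34784398 0.32962993 0.02      ]
ytab side [0.36053101 0.35133913 0.125     ] gtab side [0.32878147 0.33322043 0.098     ]
side (array([224.34802464, 262.8614065 ]), array([226.74285092, 331.21447412]))
top (array([147.49696362, 272.1706482 ]), array([163.74385626, 270.77846077]))
bottle [ 0.754 -0.094  0.134]
vials [ 0.577 -0.332  0.001]
timer [ 0.639 -0.328  0.045]
bucket [ 0.762 -0.304  0.005]
tape [ 0.586  0.171 -0.001]
```

Call:
{"fn": "move_arm", "kwargs": {"plan": [[1, 0.03, 0.05, 0.02, 0, 0, 0], [1, 0.03, 0.05, 0.02, 0, 0, 0], [1, 0.03, 0.05, 0.02, 0, 0, 0], [1, 0.03, 0.05, 0.02, 0, 0, 0], [1, 0.03, 0.05, 0, 0, 0, 0], [1, 0.03, 0.05, 0, 0, 0, 0], [1, 0.03, 0.05, 0, 0, 0, 0], [1, 0.03, 0.05, 0, 0, 0, 0], [1, 0.03, 0.035, 0, 0, 0, 0], [1, 0, 0, 0, 0, 0, 0]]}}

```text
time_s: 1.35
tcp_pos: [0.5001, -0.1977, 0.2855]
eef_rot: [180.0, -0.0, -160.0]
contact_force: [-0.5, -0.6, -0.0]
gripper_width: 0.0878
gripper_force: 0.0
```

Call:
{"fn": "move_arm", "kwargs": {"plan": [[1, -0.013, 0.05, 0, 0, 0, 8.6], [1, -0.013, 0.05, 0, 0, 0, 8.6], [1, -0.013, 0.05, 0, 0, 0, 8.6], [1, -0.013, 0.05, 0, 0, 0, 8.6], [1, -0.013, 0.05, 0, 0, 0, 8.6], [1, -0.013, 0.05, 0, 0, 0, 8.6], [1, -0.013, 0.05, 0, 0, 0, 8.6], [1, -0.013, 0.05, 0, 0, 0, 8.6], [1, -0.013, 0.05, 0, 0, 0, 8.6], [1, -0.03, 0.07, -0.02, 0, 0, 8.6], [1, 0, 0, 0, 0, 0, 0]]}}

```text
out of range: row 10 has 0.07, outside -0.0625 to 0.0625
```

Call:
{"fn": "move_arm", "kwargs": {"plan": [[1, -0.0148, 0.052, 0, 0, 0, 8.6], [1, -0.0148, 0.052, 0, 0, 0, 8.6], [1, -0.0148, 0.052, 0, 0, 0, 8.6], [1, -0.0148, 0.052, 0, 0, 0, 8.6], [1, -0.0148, 0.052, 0, 0, 0, 8.6], [1, -0.0148, 0.052, 0, 0, 0, 8.6], [1, -0.0148, 0.052, 0, 0, 0, 8.6], [1, -0.0148, 0.052, 0, 0, 0, 8.6], [1, -0.0148, 0.052, 0, 0, 0, 8.6], [1, -0.0148, 0.051, 0, 0, 0, 8.6], [1, 0, 0, -0.055, 0, 0, 0], [1, 0, 0, -0.04, 0, 0, 0], [1, 0, 0, 0, 0, 0, 0], [1, 0, 0, 0, 0, 0, 0]]}}

```text
time_s: 3.1
tcp_pos: [0.3517, 0.3193, 0.1929]
eef_rot: [-179.9, 0.0, -74.2]
contact_force: [0.5, 0.7, 1.0]
gripper_width: 0.0876
gripper_force: 0.0
```

```bash
python3 - <<'E'
from plant import telemetry, vision
from h import *
s=telemetry.get_state();print(s['tcp_pos'],s['eef_rot'],s['joints'])
c=vision.capture('side');t=vision.capture('top');np.savez('side1.npz',**c);np.savez('top1.npz',**t)
for a,b in((c,'side'),(t,'top')):print(b,proj(a,s['tcp_pos']))
a=cv2.resize(c['img'][170:340,140:310],(550,550),interpolation=cv2.INTER_CUBIC)
b=cv2.resize(t['img'][200:320,90:210],(250,250),interpolation=cv2.INTER_CUBIC)
cv2.imwrite('pics/b.png',np.hstack([a,np.vstack([b,np.zeros((300,250,3),np.uint8)])])[...,::-1])
E
```

```text
[0.35169496 0.31933515 0.19286265] [-1.79903428e+02  4.19300092e-02 -7.41995350e+01] [ 6.60957482e+01  1.89251058e+00 -2.48938137e+01  5.32668046e-02
 -6.31197335e+01 -5.03193630e+01]
side [224.37267497 239.46731883]
top [142.31239287 272.77414971]
```

View pics/b.png

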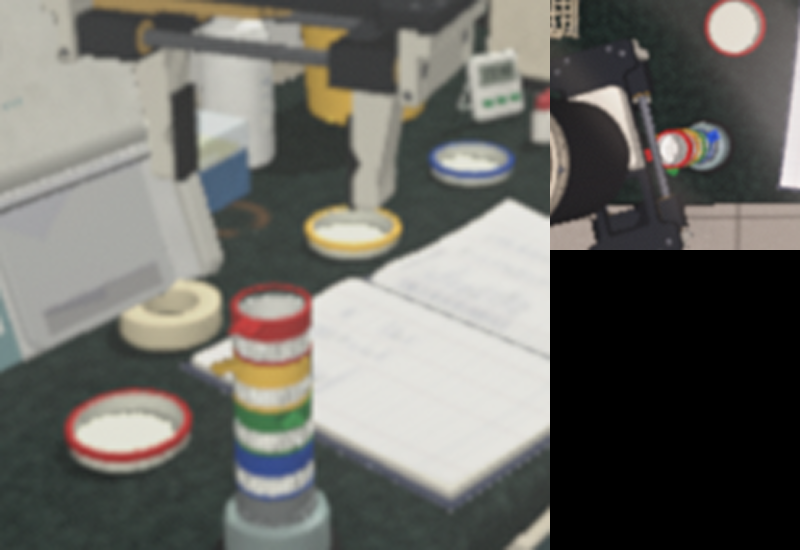

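```bash
python3 - <<'E'
from h import *
c=np.load('side1.npz');p=np.array([.3517,.3193,.1929]);th=np.radians(-164.2);y=np.array([np.cos(th),np.sin(th),0]);x=np.array([-y[1],y[0],0])
for s in(-1,1):
  for d in(.044,.065):
    print(s,d,[((proj(c,p+s*d*y+e*x)-[140,170])*550/170).round(0).tolist() for e in(-.0095,.0095)])
W=pts(c)
for u,v in((376,195),(184,170),(365,190)):
    print(W[170+int(v*170/550),140+int(u*170/550)].round(4))
E
```

```text
-1 0.044 [[184.0, 219.0], [202.0, 205.0]]
-1 0.065 [[146.0, 213.0], [165.0, 199.0]]
1 0.044 [[348.0, 246.0], [364.0, 230.0]]
1 0.065 [[390.0, 253.0], [404.0, 237.0]]
[0.2923 0.3142 0.2225]
[0.3922 0.3395 0.2195]
[0.2987 0.3157 0.2247]
```

The fingertips appear about 20 mm higher than the reported TCP, so I'm checking this before descending.

Call:
{"fn": "move_arm", "kwargs": {"plan": [[0.3, 0, 0, 0, 0, 0, 0], [0.3, 0, 0, 0, 0, 0, 0], [0.3, 0, 0, 0, 0, 0, 0], [0.3, 0, 0, 0, 0, 0, 0]], "force": 10}}

```text
time_s: 3.7
tcp_pos: [0.3507, 0.319, 0.1912]
eef_rot: [-180.0, 0.0, -74.2]
contact_force: [0.2, -0.5, -1.0]
gripper_width: 0.0576
gripper_force: 0.0
```

```bash
python3 - <<'E'
from plant import telemetry, vision, r
from h import *
print(r.hold_point_z,[a for a in dir(r) if a[0]!='_'])
s=telemetry.get_state();print(s['tcp_pos'],s['eef_rot'],s['gripper_width'])
c=vision.capture('side');np.savez('side2.npz',**c)
W=pts(c);p=s['tcp_pos'];m=(np.hypot(W[...,0]-p[0],W[...,1]-p[1])<.06)&(W[...,2]>.16)&(W[...,2]<.3)
w=W[m];th=np.radians(s['eef_rot'][2]-90);y=np.array([np.cos(th),np.sin(th)]);x=np.array([-y[1],y[0]])
a=(w[:,:2]-p[:2])@y;b=(w[:,:2]-p[:2])@x
for sg in(-1,1):
  k=a*sg>.01
  q=w[k];o=np.argsort(q[:,2])[:12];print(sg,k.sum(),np.c_[a[k][o],b[k][o],q[o,2]].round(4).tolist())
cv2.imwrite('pics/c.png',cv2.resize(c['img'][170:300,160:290],(550,550),interpolation=cv2.INTER_CUBIC)[...,::-1])
print([((proj(c,p+sg*np.r_[y*.028,0]+e*np.r_[x,0])-[160,170])*550/130).round(0).tolist() for sg in(-1,1) for e in(-.0095,.0095)])
E
```

```text
0.0188 ['Unreachable', 'hold_point_z']
[0.3507382  0.31895665 0.19121527] [-1.79999435e+02  2.54318082e-03 -7.41847075e+01] 0.05755196038450376
-1 963 [[-0.0305, 0.0097, 0.2113], [-0.0298, 0.0048, 0.2115], [-0.0302, -0.0047, 0.2117], [-0.0327, -0.01, 0.2118], [-0.0297, -0.009, 0.2118], [-0.0303, -0.0011, 0.2121], [-0.0307, 0.0031, 0.2121], [-0.0303, -0.0112, 0.2126], [-0.0366, -0.0093, 0.2126], [-0.0304, 0.006, 0.2127], [-0.0331, -0.0092, 0.2131], [-0.0295, -0.0092, 0.2136]]
1 744 [[0.0394, -0.0073, 0.2116], [0.0301, -0.0086, 0.2123], [0.0316, -0.0082, 0.2124], [0.0418, -0.009, 0.2126], [0.0336, -0.0091, 0.213], [0.0351, -0.0088, 0.2132], [0.0294, -0.011, 0.2132], [0.0368, -0.0088, 0.2134], [0.0429, 0.0003, 0.214], [0.0289, -0.0098, 0.2143], [0.0391, -0.0104, 0.2144], [0.0434, -0.0049, 0.2145]]
[[196.0, 297.0], [220.0, 278.0], [333.0, 320.0], [354.0, 299.0]]
```

View pics/c.png

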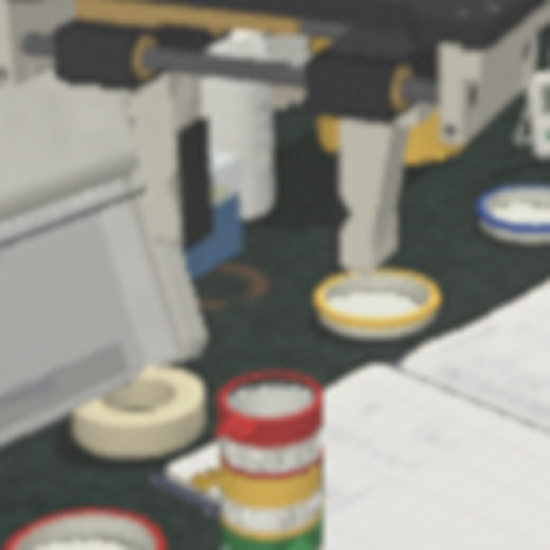

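The fingertips measure z≈0.212 while the reported TCP is 0.191. I'll use true tip = TCP + 20 mm and check it again lower down. Next I'm fitting the stack axis from depth.

```bash
python3 - <<'E'
from h import *
from scipy.optimize import least_squares
for f in('side0','side1','side2','top0'):
    c=np.load(f+'.npz');W=pts(c).reshape(-1,3)
    for z0,z1 in((.05,.075),(.08,.1),(.1,.125),(.13,.149)):
        m=(np.hypot(W[:,0]-.351,W[:,1]-.322)<.027)&(W[:,2]>z0)&(W[:,2]<z1);w=W[m][:,:2]
        if len(w)<30: continue
        q=least_squares(lambda p:np.hypot(w[:,0]-p[0],w[:,1]-p[1])-.02,[.351,.322],loss='soft_l1',f_scale=.001)
        print(f,z0,len(w),q.x.round(4),np.sqrt(np.mean(q.fun**2)).round(4))
c=np.load('top0.npz');W=pts(c).reshape(-1,3);m=(np.hypot(W[:,0]-.351,W[:,1]-.322)<.027)&(W[:,2]>.148);w=W[m];print('top rim',cv2.minEnclosingCircle(w[:,:2].astype(np.float32)),np.median(w[:,2]))
E
```

```text
side0 0.05 305 [0.3547 0.3215] 0.0009
side0 0.08 237 [0.3543 0.3206] 0.002
side0 0.1 328 [0.3547 0.3209] 0.0012
side0 0.13 341 [0.3535 0.321 ] 0.0017
side1 0.05 311 [0.3547 0.3215] 0.0009
side1 0.08 233 [0.3542 0.3206] 0.0019
side1 0.1 330 [0.3546 0.3208] 0.0013
side1 0.13 339 [0.3534 0.3209] 0.0018
side2 0.05 314 [0.3547 0.3214] 0.0009
side2 0.08 226 [0.3544 0.3206] 0.0018
side2 0.1 329 [0.3548 0.3209] 0.0013
side2 0.13 335 [0.3533 0.321 ] 0.0017
top0 0.08 44 [0.3539 0.3209] 0.0035
top0 0.1 47 [0.3552 0.3209] 0.0006
top0 0.13 145 [0.3539 0.3179] 0.006
top rim ((0.35416707396507263, 0.3249585032463074), 0.024799412116408348) 0.1516606327928614
```

Call:
{"fn": "move_arm", "kwargs": {"plan": [[0.4, 0.0035, 0.002, 0, 0, 0, 0], [0.4, 0, 0, -0.02, 0, 0, 0], [0.4, 0, 0, -0.02, 0, 0, 0], [0.4, 0, 0, -0.02, 0, 0, 0], [0.4, 0, 0, -0.01, 0, 0, 0], [0.4, 0, 0, -0.01, 0, 0, 0], [0.4, 0, 0, 0, 0, 0, 0], [0.4, 0, 0, 0, 0, 0, 0]]}}

```text
time_s: 4.75
tcp_pos: [0.3545, 0.3213, 0.1117]
eef_rot: [-180.0, 0.0, -74.2]
contact_force: [-0.6, -0.4, 0.7]
gripper_width: 0.0612
gripper_force: 0.0
```

```bash
python3 - <<'E'
from plant import telemetry, vision, r
from h import *
s=telemetry.get_state();print(s['tcp_pos'],s['eef_rot'],s['gripper_width'],s['contact_force'])
c=vision.capture('side');np.savez('side3.npz',**c)
cv2.imwrite('pics/d.png',cv2.resize(c['img'][220:330,170:280],(550,550),interpolation=cv2.INTER_CUBIC)[...,::-1])
E
```

```text
[0.35451077 0.32134207 0.11166861] [-1.79963187e+02  2.81234882e-02 -7.41813678e+01] 0.061221298573924686 [-0.61815213 -0.43962638  0.66981496]
```

View pics/d.png

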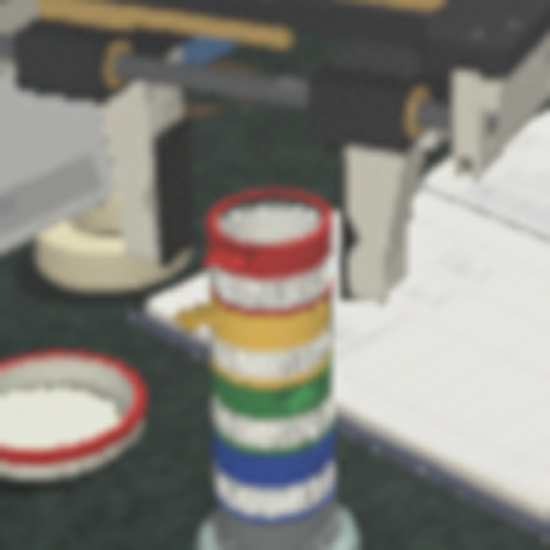

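The picture shows the tips (crop rows 262 and 298) about 22–24 mm below the red rim, straddling only the red strainer, so I'm closing.

Call:
{"fn": "move_arm", "kwargs": {"plan": [[0.1, 0, 0, 0, 0, 0, 0], [-0.05, 0, 0, 0, 0, 0, 0], [-0.2, 0, 0, 0, 0, 0, 0], [-0.4, 0, 0, 0, 0, 0, 0], [-0.4, 0, 0, 0, 0, 0, 0], [-0.4, 0, 0, 0, 0, 0, 0], [-0.4, 0, 0, 0.005, 0, 0, 0], [-0.4, 0, 0, 0.01, 0, 0, 0], [-0.4, 0, 0, 0.015, 0, 0, 0], [-0.4, 0, 0, 0, 0, 0, 0]], "force": 10}}

```text
time_s: 6.05
tcp_pos: [0.3549, 0.322, 0.1429]
eef_rot: [-179.9, 0.1, -74.2]
contact_force: [0.0, 0.1, 0.2]
gripper_width: 0.0401
gripper_force: 10.0
```

```bash
cat > snap.py <<'E'
import sys
from plant import telemetry, vision
from h import *
n,u0,v0,w,h=sys.argv[1],*map(int,sys.argv[2:6])
s=telemetry.get_state();print(s['time_s'],s['tcp_pos'].round(4),s['eef_rot'].round(1),s['gripper_width'],s['contact_force'].round(1))
c=vision.capture('side');np.savez(n+'.npz',**c);W=pts(c).reshape(-1,3)
from scipy.optimize import least_squares
p=s['tcp_pos']
cv2.imwrite(f'pics/{n}.png',cv2.resize(c['img'][v0:v0+h,u0:u0+w],(500,500*h//w),interpolation=cv2.INTER_CUBIC)[...,::-1])
E
python3 snap.py e 160 200 130 150
```

```text
6.05 [0.3549 0.322  0.1429] [-1.799e+02  1.000e-01 -7.420e+01] 0.04011854972490386 [0.  0.1 0.2]
```

View pics/e.png

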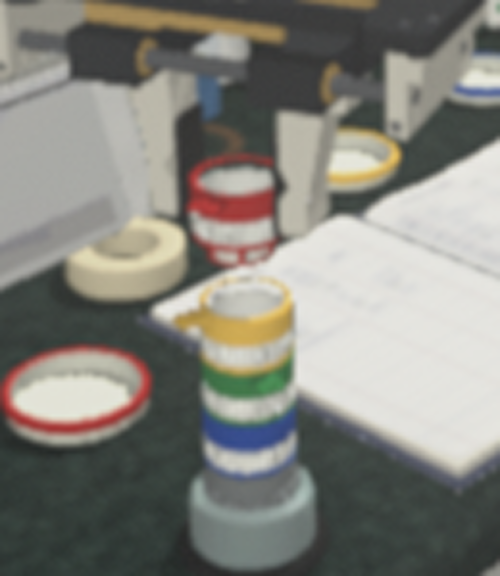

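Red is held and lifted cleanly, and the other three still stand. Carrying it to the red dish.

Call:
{"fn": "move_arm", "kwargs": {"plan": [[-0.4, 0, 0, 0.03, 0, 0, 0], [-0.4, 0.02, -0.004, 0, 0, 0, 8], [-0.4, 0.025, -0.005, 0, 0, 0, 8], [-0.4, 0.027, -0.006, 0, 0, 0, 8], [-0.4, 0.03, -0.006, 0, 0, 0, 8], [-0.4, 0.025, -0.005, 0, 0, 0, 8], [-0.4, 0.02, -0.005, 0, 0, 0, 8], [-0.4, 0, 0, -0.03, 0, 0, 0], [-0.4, 0, 0, -0.04, 0, 0, 0], [-0.4, 0, 0, -0.04, 0, 0, 0], [-0.4, 0, 0, -0.03, 0, 0, 0], [-0.4, 0, 0, -0.015, 0, 0, 0], [-0.4, 0, 0, 0, 0, 0, 0], [-0.4, 0, 0, 0, 0, 0, 0]]}}

```text
time_s: 7.85
tcp_pos: [0.5019, 0.2906, 0.0173]
eef_rot: [-179.9, -0.0, -26.2]
contact_force: [-0.3, 0.4, -0.6]
gripper_width: 0.0399
gripper_force: 10.0
```

```bash
python3 snap.py f 130 210 140 140
```

```text
7.85 [0.5019 0.2906 0.0173] [-179.9   -0.   -26.2] 0.0399302925428893 [-0.3  0.4 -0.6]
```

View pics/f.png

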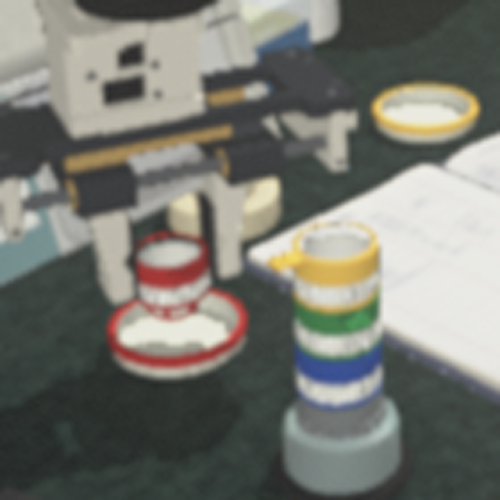

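Red hangs centred over its dish, about 19 mm above the floor. Lowering it.

Call:
{"fn": "move_arm", "kwargs": {"plan": [[-0.4, 0, 0, -0.008, 0, 0, 0], [-0.4, 0, 0, -0.005, 0, 0, 0], [-0.4, 0, 0, -0.002, 0, 0, 0], [-0.4, 0, 0, -0.002, 0, 0, 0], [-0.4, 0, 0, 0, 0, 0, 0], [-0.4, 0, 0, 0, 0, 0, 0]]}}

```text
time_s: 8.65
tcp_pos: [0.5013, 0.29, -0.0008]
eef_rot: [-180.0, -0.0, -26.2]
contact_force: [0.7, -0.1, -0.9]
gripper_width: 0.04
gripper_force: 10.0
```

Call:
{"fn": "move_arm", "kwargs": {"plan": [[-0.4, 0, 0, -0.001, 0, 0, 0], [-0.4, 0, 0, 0, 0, 0, 0], [-0.4, 0, 0, 0, 0, 0, 0]]}}

```text
time_s: 9.02
tcp_pos: [0.5013, 0.29, -0.0018]
eef_rot: [-180.0, -0.0, -26.2]
contact_force: [0.7, -0.1, -0.6]
gripper_width: 0.0402
gripper_force: 10.0
```

Call:
{"fn": "move_arm", "kwargs": {"plan": [[-0.4, 0, 0, -0.001, 0, 0, 0], [-0.4, 0, 0, -0.001, 0, 0, 0], [-0.4, 0, 0, 0, 0, 0, 0], [-0.4, 0, 0, 0, 0, 0, 0]]}}

```text
time_s: 9.52
tcp_pos: [0.5014, 0.29, -0.0029]
eef_rot: [-180.0, -0.0, -26.2]
contact_force: [-2.4, -1.6, 9.9]
gripper_width: 0.04
gripper_force: 10.0
```

Contact at 10 N, so red is on the floor. Releasing, then going to the stack.

Call:
{"fn": "move_arm", "kwargs": {"plan": [[-0.05, 0, 0, 0.001, 0, 0, 0], [0.1, 0, 0, 0, 0, 0, 0], [0.3, 0, 0, 0, 0, 0, 0], [0.4, 0, 0, 0, 0, 0, 0], [0.4, 0, 0, 0.01, 0, 0, 0], [0.4, 0, 0, 0.03, 0, 0, 0], [0.4, 0, 0, 0.05, 0, 0, 0], [0.4, 0, 0, 0.062, 0, 0, 0], [0.4, -0.017, 0.003, 0.01, 0, 0, -10.5], [0.4, -0.02, 0.004, 0, 0, 0, -10.5], [0.4, -0.02, 0.004, 0, 0, 0, -10.5], [0.4, -0.02, 0.005, 0, 0, 0, -10.5], [0.4, -0.02, 0.005, 0, 0, 0, -10.5], [0.4, -0.02, 0.004, 0, 0, 0, -10.5], [0.4, -0.02, 0.004, 0, 0, 0, -10.5], [0.4, -0.01, 0.002, 0, 0, 0, -10.5], [0.4, 0, 0, 0, 0, 0, 0], [0.4, 0, 0, 0, 0, 0, 0]]}}

```text
time_s: 11.78
tcp_pos: [0.3546, 0.3211, 0.1596]
eef_rot: [-180.0, 0.0, -109.9]
contact_force: [0.5, 0.2, 0.8]
gripper_width: 0.0615
gripper_force: 0.0
```

```bash
cat >> snap.py <<'E'
def fit(z0,z1):
    m=(np.hypot(W[:,0]-.3545,W[:,1]-.321)<.028)&(W[:,2]>z0)&(W[:,2]<z1);w=W[m][:,:2]
    if len(w)<30: return None
    q=least_squares(lambda p:np.hypot(w[:,0]-p[0],w[:,1]-p[1])-.02,[.3545,.321],loss='soft_l1',f_scale=.001);return len(w),q.x.round(4)
print('stack',[fit(a,a+.024) for a in(.05,.076,.102)])
E
python3 snap.py g 130 210 140 140
```

```text
11.775 [0.3546 0.3211 0.1596] [-180.     0.  -109.9] 0.061538641287456765 [0.5 0.2 0.8]
stack [(297, array([0.3546, 0.3213])), (272, array([0.3546, 0.3206])), (486, array([0.3543, 0.3216]))]
```

View pics/g.png

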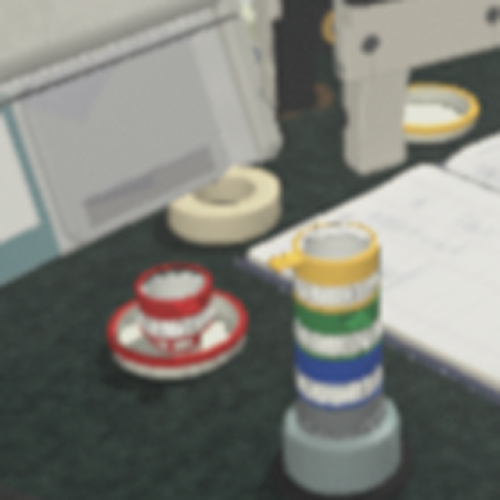

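Red stands upright in its dish (crop 175,310), and the stack axis hasn't moved. Taking yellow.

Call:
{"fn": "move_arm", "kwargs": {"plan": [[0.4, 0, 0, -0.024, 0, 0, 0], [0.4, 0, 0, -0.025, 0, 0, 0], [0.4, 0, 0, -0.015, 0, 0, 0], [0.4, 0, 0, -0.01, 0, 0, 0], [0.4, 0, 0, 0, 0, 0, 0], [0.1, 0, 0, 0, 0, 0, 0], [-0.05, 0, 0, 0, 0, 0, 0], [-0.2, 0, 0, 0, 0, 0, 0], [-0.4, 0, 0, 0, 0, 0, 0], [-0.4, 0, 0, 0, 0, 0, 0], [-0.4, 0, 0, 0, 0, 0, 0]], "force": 10}}

```text
time_s: 13.2
tcp_pos: [0.3545, 0.3213, 0.0856]
eef_rot: [-180.0, 0.0, -110.2]
contact_force: [-0.6, 0.1, 5.0]
gripper_width: 0.0396
gripper_force: 10.0
```

Call:
{"fn": "move_arm", "kwargs": {"plan": [[-0.4, 0, 0, 0.005, 0, 0, 0], [-0.4, 0, 0, 0.01, 0, 0, 0], [-0.4, 0, 0, 0.02, 0, 0, 0], [-0.4, 0, 0, 0.035, 0, 0, 0], [-0.4, 0, 0, 0.02, 0, 0, 0], [-0.4, 0, 0, 0, 0, 0, 0]]}}

```text
time_s: 13.95
tcp_pos: [0.3548, 0.3218, 0.1771]
eef_rot: [-180.0, 0.2, -110.2]
contact_force: [-0.6, 0.7, -0.1]
gripper_width: 0.0399
gripper_force: 10.0
```

```bash
python3 snap.py h 150 170 140 170
```

```text
13.95 [0.3548 0.3218 0.1771] [-180.     0.2 -110.2] 0.03986661594342247 [-0.6  0.7 -0.1]
stack [(297, array([0.3547, 0.3214])), (438, array([0.3538, 0.3211])), None]
```

View pics/h.png

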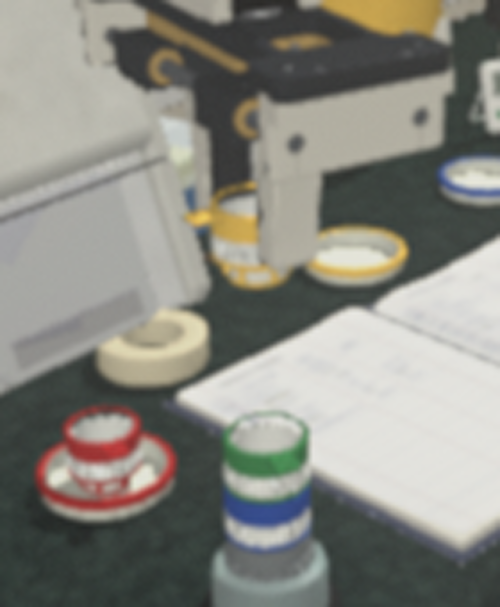

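Yellow is held upright, and green and blue are left on the jar. Checking obstacle heights round the remaining dishes.

```bash
python3 - <<'E'
from h import *
w=pts(np.load('top0.npz')).reshape(-1,3);w=w[~np.isnan(w[:,0])]
ys=np.arange(-.4,.14,.04);print('y',(ys+.02).round(2))
for x in np.arange(.34,.78,.04):
    print(round(x+.02,2),[ (round(float(q[:,2].max()),2) if len(q:=w[(abs(w[:,0]-x-.02)<.02)&(abs(w[:,1]-y-.02)<.02)]) else None) for y in ys])
E
```

```text
y [-0.38 -0.34 -0.3  -0.26 -0.22 -0.18 -0.14 -0.1  -0.06 -0.02  0.02  0.06
  0.1   0.14]
0.36 [0.02, 0.01, 0.01, 0.01, 0.01, 0.01, 0.01, 0.01, 0.01, 0.01, 0.01, 0.02, 0.02, 0.01]
0.4 [0.01, 0.02, 0.02, 0.02, 0.01, 0.01, 0.01, 0.01, 0.02, 0.01, 0.01, 0.02, 0.02, 0.02]
0.44 [0.01, 0.02, 0.02, 0.02, 0.01, 0.01, 0.01, 0.02, 0.01, 0.01, 0.01, 0.02, 0.02, 0.01]
0.48 [0.11, 0.01, 0.01, 0.0, 0.01, 0.01, 0.02, 0.02, 0.01, 0.01, 0.02, 0.02, 0.02, 0.01]
0.52 [0.13, 0.05, 0.01, 0.0, 0.01, 0.01, 0.01, 0.01, 0.01, 0.02, 0.01, 0.02, 0.01, 0.01]
0.56 [0.15, 0.06, 0.04, 0.01, 0.02, 0.02, 0.01, 0.01, 0.02, 0.02, 0.02, 0.0, 0.01, 0.02]
0.6 [0.16, 0.04, 0.02, 0.01, 0.02, 0.02, 0.01, 0.0, 0.02, 0.02, 0.02, 0.01, 0.11, 0.12]
0.64 [0.17, 0.07, 0.07, 0.01, 0.01, 0.0, 0.0, 0.01, 0.01, 0.01, 0.01, 0.01, 0.19, 0.19]
0.68 [0.17, 0.15, 0.16, 0.15, 0.15, 0.01, 0.01, 0.0, 0.01, 0.07, 0.07, 0.07, 0.3, 0.25]
0.72 [0.01, 0.16, 0.15, 0.15, 0.15, 0.17, 0.18, 0.13, 0.07, 0.07, 0.07, 0.09, 0.32, 0.31]
0.76 [0.01, 0.15, 0.01, 0.01, 0.15, 0.0, 0.19, 0.19, 0.14, 0.07, 0.07, 0.26, 0.35, 0.36]
```

Call:
{"fn": "move_arm", "kwargs": {"plan": [[-0.4, 0.017, -0.025, 0, 0, 0, 2], [-0.4, 0.03, -0.045, 0, 0, 0, 3], [-0.4, 0.03, -0.05, 0, 0, 0, 3], [-0.4, 0.03, -0.05, 0, 0, 0, 3], [-0.4, 0.03, -0.05, 0, 0, 0, 3], [-0.4, 0.03, -0.05, 0, 0, 0, 3], [-0.4, 0.03, -0.045, 0, 0, 0, 3], [-0.4, 0.02, -0.025, 0, 0, 0, 0], [-0.4, 0, 0, -0.04, 0, 0, 0], [-0.4, 0, 0, -0.05, 0, 0, 0], [-0.4, 0, 0, -0.04, 0, 0, 0], [-0.4, 0, 0, -0.02, 0, 0, 0], [-0.4, 0, 0, -0.01, 0, 0, 0], [-0.4, 0, 0, 0, 0, 0, 0], [-0.4, 0, 0, 0, 0, 0, 0]]}}

```text
time_s: 15.88
tcp_pos: [0.5719, -0.0189, 0.016]
eef_rot: [-179.9, 0.0, -90.2]
contact_force: [0.2, -0.8, 0.1]
gripper_width: 0.0397
gripper_force: 10.0
```

```bash
python3 snap.py i 180 150 150 120
```

```text
15.875 [ 0.5719 -0.0189  0.016 ] [-179.9    0.   -90.2] 0.03974729975553054 [ 0.2 -0.8  0.1]
stack [(293, array([0.3547, 0.3214])), (443, array([0.3539, 0.3212])), None]
```

View pics/i.png

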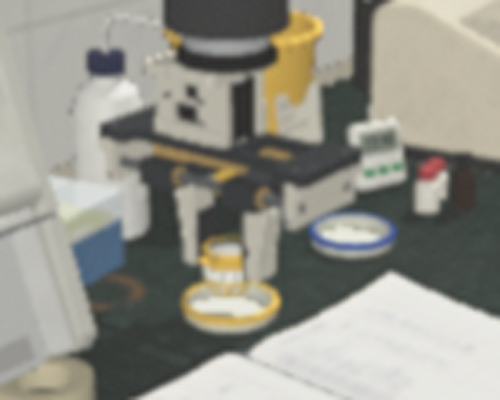

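Yellow hangs centred over its dish (crop 228,290 over 231,305). Lowering it.

Call:
{"fn": "move_arm", "kwargs": {"plan": [[-0.4, 0, 0, -0.008, 0, 0, 0], [-0.4, 0, 0, -0.005, 0, 0, 0], [-0.4, 0, 0, -0.002, 0, 0, 0], [-0.4, 0, 0, -0.002, 0, 0, 0], [-0.4, 0, 0, -0.001, 0, 0, 0], [-0.4, 0, 0, 0, 0, 0, 0], [-0.4, 0, 0, 0, 0, 0, 0]]}}

```text
time_s: 16.8
tcp_pos: [0.5713, -0.0191, -0.0024]
eef_rot: [-180.0, -0.0, -90.2]
contact_force: [-2.5, 0.3, 6.0]
gripper_width: 0.0399
gripper_force: 10.0
```

Call:
{"fn": "move_arm", "kwargs": {"plan": [[-0.4, 0, 0, -0.001, 0, 0, 0], [-0.4, 0, 0, 0, 0, 0, 0], [-0.4, 0, 0, 0, 0, 0, 0]]}}

```text
time_s: 17.18
tcp_pos: [0.5713, -0.0191, -0.0028]
eef_rot: [-180.0, -0.0, -90.2]
contact_force: [-4.5, 1.2, 11.1]
gripper_width: 0.0402
gripper_force: 10.0
```

Call:
{"fn": "move_arm", "kwargs": {"plan": [[-0.05, 0, 0, 0.001, 0, 0, 0], [0.1, 0, 0, 0, 0, 0, 0], [0.3, 0, 0, 0, 0, 0, 0], [0.4, 0, 0, 0, 0, 0, 0], [0.4, 0, 0, 0.01, 0, 0, 0], [0.4, 0, 0, 0.03, 0, 0, 0], [0.4, 0, 0, 0.05, 0, 0, 0], [0.4, 0, 0, 0.06, 0, 0, 0], [0.4, -0.017, 0.02, 0, 0, 0, 8], [0.4, -0.03, 0.045, 0, 0, 0, 8], [0.4, -0.03, 0.05, 0, 0, 0, 8], [0.4, -0.03, 0.05, 0, 0, 0, 8], [0.4, -0.03, 0.05, 0, 0, 0, 8], [0.4, -0.03, 0.05, 0, 0, 0, 8], [0.4, -0.03, 0.05, 0, 0, 0, 8], [0.4, -0.02, 0.025, 0, 0, 0, 9], [0.4, 0, 0, 0, 0, 0, 0], [0.4, 0, 0, 0, 0, 0, 0]]}}

```text
time_s: 19.42
tcp_pos: [0.3542, 0.3208, 0.1475]
eef_rot: [-180.0, 0.0, -25.2]
contact_force: [0.5, -0.5, -0.9]
gripper_width: 0.0613
gripper_force: 0.0
```

```bash
python3 snap.py j 150 190 140 160
```

```text
19.425 [0.3542 0.3208 0.1475] [-180.     0.   -25.2] 0.06125377960479053 [ 0.5 -0.5 -0.9]
stack [(302, array([0.3547, 0.3211])), (443, array([0.3538, 0.321 ])), None]
```

View pics/j.png

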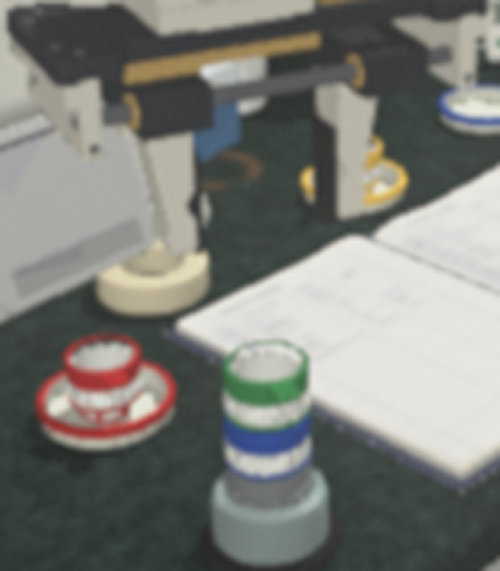

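Stack unmoved, fingers lined up over green. Grasping and lifting.

Call:
{"fn": "move_arm", "kwargs": {"plan": [[0.4, 0, 0, -0.03, 0, 0, 0], [0.4, 0, 0, -0.03, 0, 0, 0], [0.4, 0, 0, -0.016, 0, 0, 0], [0.4, 0, 0, -0.01, 0, 0, 0], [0.4, 0, 0, 0, 0, 0, 0], [0.1, 0, 0, 0, 0, 0, 0], [-0.05, 0, 0, 0, 0, 0, 0], [-0.2, 0, 0, 0, 0, 0, 0], [-0.4, 0, 0, 0, 0, 0, 0], [-0.4, 0, 0, 0, 0, 0, 0], [-0.4, 0, 0, 0, 0, 0, 0]], "force": 10}}

```text
time_s: 20.85
tcp_pos: [0.3544, 0.3213, 0.0616]
eef_rot: [-180.0, -0.0, -25.2]
contact_force: [-1.8, 0.5, 5.4]
gripper_width: 0.04
gripper_force: 10.0
```

Call:
{"fn": "move_arm", "kwargs": {"plan": [[-0.4, 0, 0, 0.005, 0, 0, 0], [-0.4, 0, 0, 0.01, 0, 0, 0], [-0.4, 0, 0, 0.02, 0, 0, 0], [-0.4, 0, 0, 0.035, 0, 0, 0], [-0.4, 0, 0, 0.03, 0, 0, 0], [-0.4, 0, 0, 0, 0, 0, 0]]}}

```text
time_s: 21.6
tcp_pos: [0.3551, 0.3224, 0.1641]
eef_rot: [-179.7, -0.0, -25.2]
contact_force: [0.3, -0.1, -0.8]
gripper_width: 0.04
gripper_force: 10.0
```

```bash
python3 snap.py k 150 170 140 170; sed -i 's/(.05,.076,.102)/(.05,.076)/' snap.py
```

```text
21.6 [0.3551 0.3224 0.1641] [-179.7   -0.   -25.2] 0.03999946406611891 [ 0.3 -0.1 -0.8]
stack [(489, array([0.3541, 0.322 ])), None, None]
```

View pics/k.png

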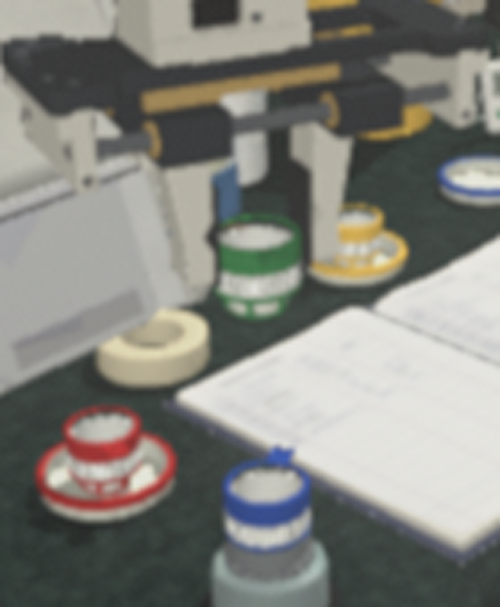

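Green is held upright and blue remains on the jar. Carrying green round by way of x≈0.46 to stay within reach.

Call:
{"fn": "move_arm", "kwargs": {"plan": [[-0.4, 0.01, -0.023, 0, 0, 0, -3], [-0.4, 0.015, -0.043, 0, 0, 0, -5], [-0.4, 0.016, -0.047, 0, 0, 0, -5], [-0.4, 0.016, -0.047, 0, 0, 0, -5], [-0.4, 0.016, -0.047, 0, 0, 0, -5], [-0.4, 0.016, -0.047, 0, 0, 0, -5], [-0.4, 0.016, -0.047, 0, 0, 0, -5], [-0.4, 0, -0.047, 0, 0, 0, -5], [-0.4, -0.006, -0.047, 0, 0, 0, -5], [-0.4, -0.007, -0.047, 0, 0, 0, -5], [-0.4, -0.007, -0.047, 0, 0, 0, -5], [-0.4, -0.007, -0.047, 0, 0, 0, -5], [-0.4, -0.007, -0.043, 0, 0, 0, -5], [-0.4, -0.007, -0.031, 0, 0, 0, -2], [-0.4, 0, 0, -0.04, 0, 0, 0], [-0.4, 0, 0, -0.05, 0, 0, 0], [-0.4, 0, 0, -0.04, 0, 0, 0], [-0.4, 0, 0, -0.015, 0, 0, 0], [-0.4, 0, 0, 0, 0, 0, 0], [-0.4, 0, 0, 0, 0, 0, 0]]}}

```text
time_s: 24.15
tcp_pos: [0.4194, -0.2893, 0.0175]
eef_rot: [-179.9, -0.0, -90.2]
contact_force: [-0.5, -0.1, 0.5]
gripper_width: 0.04
gripper_force: 10.0
```

```bash
cat > chk.py <<'E'
# colour-masked collar & dish points in top/side views near a given dish
import sys
from plant import telemetry, vision
from h import *
k,x,y=sys.argv[1],float(sys.argv[2]),float(sys.argv[3])
s=telemetry.get_state();print(s['time_s'],s['tcp_pos'].round(4),s['contact_force'].round(1))
for n in('top','side'):
    c=vision.capture(n);W=pts(c);m=hues(c['img'])[k]&(np.hypot(W[...,0]-x,W[...,1]-y)<.06)
    for nm,z0,z1 in(('dish',.003,.017),('collar',.025,.08)):
        w=W[m&(W[...,2]>z0)&(W[...,2]<z1)]
        if len(w)>8:
            (cx,cy),rad=cv2.minEnclosingCircle(w[:,:2].astype(np.float32));print(n,nm,len(w),'circ',round(cx,4),round(cy,4),round(rad,4),'z',np.percentile(w[:,2],[5,50,95]).round(4))
E
python3 chk.py green .419 -.288
```

```text
24.15 [ 0.4194 -0.2893  0.0175] [-0.5 -0.1  0.5]
side collar 9 circ 0.4121 -0.2658 0.014 z [0.0478 0.0489 0.0547]
```

Call:
{"fn": "move_arm", "kwargs": {"plan": [[-0.4, 0, 0, -0.008, 0, 0, 0], [-0.4, 0, 0, -0.005, 0, 0, 0], [-0.4, 0, 0, -0.003, 0, 0, 0], [-0.4, 0, 0, -0.001, 0, 0, 0], [-0.4, 0, 0, -0.001, 0, 0, 0], [-0.4, 0, 0, 0, 0, 0, 0], [-0.4, 0, 0, 0, 0, 0, 0]]}}

```text
time_s: 25.12
tcp_pos: [0.4181, -0.2892, -0.0011]
eef_rot: [180.0, -0.0, -90.2]
contact_force: [-4.1, 1.7, 11.2]
gripper_width: 0.0399
gripper_force: 10.0
```

Call:
{"fn": "move_arm", "kwargs": {"plan": [[-0.4, 0, 0, -0.001, 0, 0, 0], [-0.4, 0, 0, 0, 0, 0, 0], [-0.4, 0, 0, 0, 0, 0, 0]]}}

```text
time_s: 25.5
tcp_pos: [0.418, -0.2893, -0.002]
eef_rot: [180.0, -0.0, -90.2]
contact_force: [-3.4, 1.4, 13.5]
gripper_width: 0.04
gripper_force: 10.0
```

Contact as expected. Releasing green and returning for blue.

Call:
{"fn": "move_arm", "kwargs": {"plan": [[-0.05, 0, 0, 0.001, 0, 0, 0], [0.1, 0, 0, 0, 0, 0, 0], [0.3, 0, 0, 0, 0, 0, 0], [0.4, 0, 0, 0, 0, 0, 0], [0.4, 0, 0, 0.01, 0, 0, 0], [0.4, 0, 0, 0.03, 0, 0, 0], [0.4, 0, 0, 0.05, 0, 0, 0], [0.4, 0, 0, 0.055, 0, 0, 0], [0.4, 0.006, 0.04, 0, 0, 0, 3], [0.4, 0.009, 0.054, 0, 0, 0, 3], [0.4, 0.009, 0.054, 0, 0, 0, 3], [0.4, 0.009, 0.054, 0, 0, 0, 3], [0.4, 0.009, 0.054, 0, 0, 0, 3], [0.4, 0, 0.054, 0, 0, 0, 3], [0.4, -0.02, 0.054, 0, 0, 0, 3], [0.4, -0.02, 0.054, 0, 0, 0, 3], [0.4, -0.02, 0.054, 0, 0, 0, 3], [0.4, -0.02, 0.054, 0, 0, 0, 2], [0.4, -0.02, 0.054, 0, 0, 0, 0], [0.4, -0.006, 0.03, 0, 0, 0, 0]]}}

```text
time_s: 28.0
tcp_pos: [0.3531, 0.3234, 0.1441]
eef_rot: [-179.9, 0.0, -61.0]
contact_force: [0.2, 0.4, 0.6]
gripper_width: 0.0613
gripper_force: 0.0
```

```bash
python3 chk.py green .419 -.288; python3 snap.py l 150 170 140 170; python3 chk.py blue .3545 .321
```

```text
28.0 [0.3531 0.3234 0.1441] [0.2 0.4 0.6]
top dish 87 circ 0.4207 -0.2902 0.0397 z [0.006  0.0124 0.015 ]
top collar 22 circ 0.4216 -0.2646 0.0081 z [0.034  0.038  0.0408]
side collar 14 circ 0.4121 -0.2687 0.0167 z [0.0297 0.0311 0.0373]
28.1 [0.3538 0.3239 0.1439] [-179.9    0.   -61. ] 0.061314333854026515 [ 0.7 -0.2 -0.4]
stack [(476, array([0.3541, 0.322 ])), None]
28.15 [0.3538 0.3223 0.1436] [ 0.3 -0.  -0.1]
top collar 76 circ 0.3585 0.3139 0.026 z [0.0659 0.0729 0.0762]
side collar 173 circ 0.3556 0.3193 0.0243 z [0.0634 0.0703 0.0741]
```

Green's rim is at z 0.038 in its dish, as expected. The stack is at (0.354, 0.322), under the gripper. Taking blue.

Call:
{"fn": "move_arm", "kwargs": {"plan": [[0.4, 0, -0.001, -0.03, 0, 0, 0], [0.4, 0, 0, -0.04, 0, 0, 0], [0.4, 0, 0, -0.025, 0, 0, 0], [0.4, 0, 0, -0.009, 0, 0, 0], [0.4, 0, 0, -0.004, 0, 0, 0], [0.4, 0, 0, 0, 0, 0, 0], [0.1, 0, 0, 0, 0, 0, 0], [-0.05, 0, 0, 0, 0, 0, 0], [-0.2, 0, 0, 0, 0, 0, 0], [-0.4, 0, 0, 0, 0, 0, 0], [-0.4, 0, 0, 0, 0, 0, 0], [-0.4, 0, 0, 0, 0, 0, 0]], "force": 10}}

```text
time_s: 29.75
tcp_pos: [0.3543, 0.3202, 0.0355]
eef_rot: [-180.0, 0.0, -61.2]
contact_force: [-1.6, 0.4, 5.4]
gripper_width: 0.0401
gripper_force: 10.0
```

Call:
{"fn": "move_arm", "kwargs": {"plan": [[-0.4, 0, 0, 0.005, 0, 0, 0], [-0.4, 0, 0, 0.01, 0, 0, 0], [-0.4, 0, 0, 0.02, 0, 0, 0], [-0.4, 0, 0, 0.035, 0, 0, 0], [-0.4, 0, 0, 0.05, 0, 0, 0], [-0.4, 0, 0, 0, 0, 0, 0]]}}

```text
time_s: 30.5
tcp_pos: [0.3557, 0.3222, 0.1596]
eef_rot: [-179.6, 0.2, -61.2]
contact_force: [-0.7, 0.9, -1.6]
gripper_width: 0.0393
gripper_force: 10.0
```

```bash
python3 chk.py blue .3545 .321; python3 - <<'E'
from plant import vision
from h import *
for n in('side','top'):
    c=vision.capture(n);W=pts(c);m=(np.hypot(W[...,0]-.3545,W[...,1]-.321)<.05);w=W[m]
    print(n,'max jar z',np.nanpercentile(w[w[:,2]<.06][:,2],99))
    C=hues(c['img'])['blue']&m;print('blue z',np.percentile(W[C][:,2],[5,50,95]) if C.sum()>5 else C.sum())
E
```

```text
30.5 [0.3557 0.3222 0.1596] [-0.7  0.9 -1.6]
side max jar z 0.04789392167085739
blue z [0.18385213 0.18972402 0.19426066]
top max jar z 0.049525716882097046
blue z [0.0009441  0.19260424 0.19562139]
```

Blue is lifted (rim z≈0.195) and the jar still stands at 48 mm. Carrying blue.

Call:
{"fn": "move_arm", "kwargs": {"plan": [[-0.4, 0.01, -0.025, 0, 0, 0, 3], [-0.4, 0.02, -0.047, 0, 0, 0, 5], [-0.4, 0.021, -0.047, 0, 0, 0, 5], [-0.4, 0.021, -0.049, 0, 0, 0, 5], [-0.4, 0.021, -0.049, 0, 0, 0, 5], [-0.4, 0.021, -0.049, 0, 0, 0, 5], [-0.4, 0.021, -0.049, 0, 0, 0, 5], [-0.4, 0.021, -0.049, 0, 0, 0, 5], [-0.4, 0.021, -0.049, 0, 0, 0, 5], [-0.4, 0.021, -0.049, 0, 0, 0, 5], [-0.4, 0.018, -0.039, 0, 0, 0, 5], [-0.4, 0.008, -0.02, 0, 0, 0, 2], [-0.4, 0, 0, -0.04, 0, 0, 0], [-0.4, 0, 0, -0.05, 0, 0, 0], [-0.4, 0, 0, -0.04, 0, 0, 0], [-0.4, 0, 0, -0.012, 0, 0, 0], [-0.4, 0, 0, 0, 0, 0, 0], [-0.4, 0, 0, 0, 0, 0, 0]]}}

```text
time_s: 32.95
tcp_pos: [0.5795, -0.2011, 0.0147]
eef_rot: [180.0, -0.1, -6.2]
contact_force: [-0.0, 0.2, -0.3]
gripper_width: 0.04
gripper_force: 10.0
```

```bash
python3 chk.py blue .579 -.198
```

```text
32.95 [ 0.5795 -0.2011  0.0147] [-0.   0.2 -0.3]
top dish 39 circ 0.5639 -0.1983 0.0328 z [0.0061 0.0117 0.0155]
side collar 20 circ 0.5653 -0.1916 0.011 z [0.0426 0.0464 0.0494]
```

Call:
{"fn": "move_arm", "kwargs": {"plan": [[-0.4, -0.001, 0.003, -0.007, 0, 0, 0], [-0.4, 0, 0, -0.005, 0, 0, 0], [-0.4, 0, 0, -0.002, 0, 0, 0], [-0.4, 0, 0, -0.001, 0, 0, 0], [-0.4, 0, 0, -0.001, 0, 0, 0], [-0.4, 0, 0, 0, 0, 0, 0], [-0.4, 0, 0, 0, 0, 0, 0]]}}

```text
time_s: 33.92
tcp_pos: [0.5776, -0.1981, -0.0015]
eef_rot: [180.0, -0.1, -6.2]
contact_force: [-3.6, 2.7, 11.6]
gripper_width: 0.04
gripper_force: 10.0
```

Call:
{"fn": "move_arm", "kwargs": {"plan": [[-0.4, 0, 0, -0.001, 0, 0, 0], [-0.4, 0, 0, 0, 0, 0, 0], [-0.4, 0, 0, 0, 0, 0, 0]]}}

```text
time_s: 34.3
tcp_pos: [0.5779, -0.1981, -0.0024]
eef_rot: [180.0, -0.1, -6.2]
contact_force: [-4.2, 2.8, 12.9]
gripper_width: 0.0397
gripper_force: 10.0
```

Contact. Releasing and withdrawing clear of all dishes.

Call:
{"fn": "move_arm", "kwargs": {"plan": [[-0.05, 0, 0, 0.001, 0, 0, 0], [0.1, 0, 0, 0, 0, 0, 0], [0.3, 0, 0, 0, 0, 0, 0], [0.4, 0, 0, 0, 0, 0, 0], [0.4, 0, 0, 0.01, 0, 0, 0], [0.4, 0, 0, 0.03, 0, 0, 0], [0.4, 0, 0, 0.05, 0, 0, 0], [0.4, 0, 0, 0.06, 0, 0, 0], [0.4, 0, 0, 0.06, 0, 0, 0], [0.4, -0.04, 0.04, 0.06, 0, 0, 0], [0.4, -0.05, 0.05, 0, 0, 0, 0], [0.4, -0.05, 0.05, 0, 0, 0, 0], [0.4, 0, 0, 0, 0, 0, 0], [0.4, 0, 0, 0, 0, 0, 0]]}}

```text
time_s: 36.05
tcp_pos: [0.4588, -0.0791, 0.2538]
eef_rot: [-180.0, -0.1, -6.1]
contact_force: [0.1, -0.0, -0.2]
gripper_width: 0.0614
gripper_force: 0.0
```

```bash
python3 chk.py blue .578 -.198;python3 chk.py green .419 -.289;python3 chk.py yellow .572 -.018;python3 chk.py red .502 .29; python3 - <<'E'
from plant import vision
import numpy as np,cv2
t=vision.capture('top')['img'];s=vision.capture('side')['img']
a=cv2.resize(t[150:290,130:440],(780,352));b=cv2.resize(s[190:350,150:390],(360,240))
cv2.imwrite('pics/z.png',np.vstack([a,np.hstack([b,np.zeros((240,420,3),np.uint8)])])[...,::-1])
E
```

```text
36.05 [ 0.4588 -0.0791  0.2538] [ 0.1 -0.  -0.2]
side dish 17 circ 0.575 -0.1921 0.0361 z [0.0081 0.0107 0.0126]
side collar 43 circ 0.5817 -0.1959 0.0265 z [0.0286 0.0328 0.0375]
36.15 [ 0.4591 -0.0797  0.2529] [ 0.7 -0.   0.2]
top dish 73 circ 0.4215 -0.2902 0.0396 z [0.0038 0.0118 0.0157]
top collar 25 circ 0.4254 -0.2664 0.0107 z [0.033  0.0376 0.041 ]
side collar 13 circ 0.4121 -0.2689 0.0172 z [0.0288 0.0309 0.0369]
36.25 [ 0.459  -0.0799  0.2524] [-0.5  0.1 -0.1]
side dish 82 circ 0.5695 -0.017 0.0384 z [0.007  0.0112 0.0136]
side collar 69 circ 0.5734 -0.0115 0.0267 z [0.0259 0.0341 0.0386]
36.35 [ 0.4588 -0.0799  0.2522] [-0.8 -0.4 -0.5]
side dish 150 circ 0.5004 0.2904 0.0382 z [0.0075 0.0113 0.0137]
side collar 122 circ 0.4955 0.2954 0.0273 z [0.0277 0.0358 0.0386]
```

View pics/z.png

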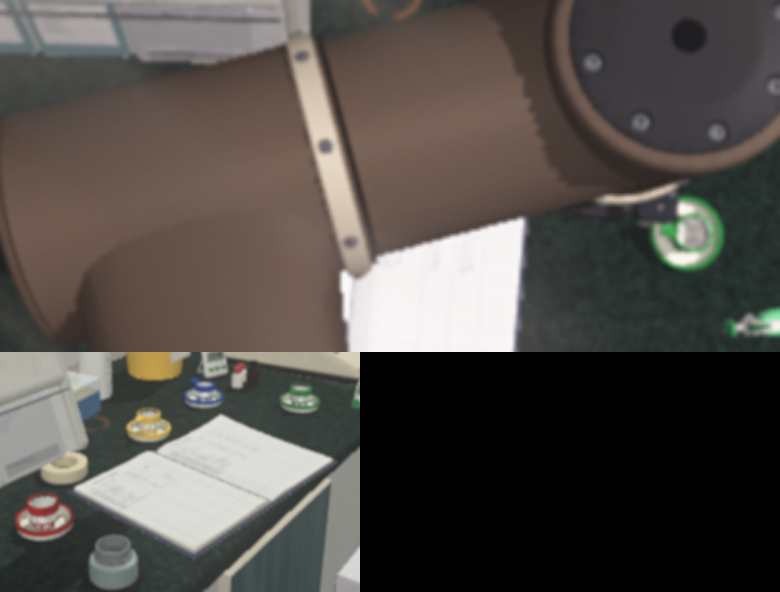

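All four strainers stand upright in their own dishes (rims at about z 0.038), the jar is in place and the arm is clear.

```bash
python3 -c "
from plant import workorder
print(workorder.close_job())"
```

```text
the job is handed in; nothing more can be done
None
```

I took the stack apart, stood each of the four strainers upright in the dish of its own colour, left the jar where it was and handed the job in at about 36 s; the hand-in returned no verdict.

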